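# Shim the rocking microscope

## Robot

A 6-joint arm with a two-finger parallel gripper is mounted at the origin on the work surface. World frame = base frame: x ahead of the robot, y to its left, z up, the work surface at z = 0. Lengths are in mm, angles in rad, forces in N, time in s.
With the tool pointing down it reaches from about 400 to 925 mm from the base axis. Payload 12.5 kg.
Tool frame: the origin (TCP) lies at the very end of the fingers, on their centre line; the grasp point (between the pads) lies 19 mm behind it; z points along the fingers, y is the line along which they close (so a half turn about z gives the same grasp; the last joint's range is limited). The gripper opens to 95 mm and grips with 3 to 60 N. Pads are 20 mm wide; open, the fingers measure 119 mm over their backs; the gripper's body (75 mm by 180 mm) begins 59 mm behind the grasp point.
Start: joints at [-1.385, 0.491, 1.559, -0, 1.092, -0.106], TCP at [179.821, -598.591, 214.661] pointing down, gripper open.
Joint ranges: [-3.1, 3.1], [-0.84, 2.19], [0.05, 2.79], [-1.13, 4.28], [0.06, 2.93], [-2.69, 2.69]. Speed limits (rad/s): [2.22, 2.22, 2.79, 3.14, 3.14, 3.14].

## Interface

Orientations are given as [roll, pitch, yaw] about the fixed x, y, z axes, in that order (R = Rz(yaw) Ry(pitch) Rx(roll)).
In Python, from cell import * gives the robot as it stands.
- The arm moves only by the tool jog_arm, never from a script. Its argument "targets" is a list of rows, each an object with "turn": the turn, a rotation vector about the world's x, y, z in degrees, a list of three; "slide": the shift along the world's x, y, z in mm, a list of three; "claw": the opening in per cent of the stroke, from 0 (shut) to 100 (fully open). In form: [{"turn": [wx, wy, wz], "slide": [x, y, z], "claw": claw}, ...]. A call has 1 to 5 rows; each row shifts and turns the commanded pose from where the row before left it; what a row does not reach is not made up. A row lasts 1/8 s, in which the tool goes at most 62.5 mm and 10.7 degrees, less where a joint would pass 70% of its speed; a pose out of reach is approached as far as the arm can. A call with a gripper value outside its range is refused whole. The fingers move at their own pace and stop on an object; the grip force is fixed at half the most. Time passes only in rows, so rows that do not move let the fingers close. It gives the time, the measured TCP pose, the force, the opening and the grip force at its end, in the units of the state.
- state(): the state, without advancing time (a new reading comes with each control period).
- read_camera(name): name is "scene" or "top" or "wrist"; returns a dict with "frame" (420x560x3 uint8, blue, green, red), "mtx" (3x3 intrinsics, pixels), "R" (3x3) and "t" (3): a world point X has camera coordinates R X + t. Camera axes: x right, y down, z forward; pixel columns grow to the right and rows downward; lengths in mm; the calibration is good to about 2 mm. A picture is of the moment at which its call begins. There is no depth.
- job_done(): hands the job in; it is judged then, once.
Trained networks look in the newest picture that a camera, given by its name, has taken for a name from the list of things; names that differ only in an ending like _2 or _b are one class to them, and where a whole thing is asked for, a point or a joint stands for the part that bears it (a point fixed in the world has none). Each returns a list of dicts, best first, with "conf" (0 to 1); they miss things now and then, are a little off and sometimes report something else, mostly with a low value. They report only what shows in the picture. A call takes as long as a camera call. They do not tell look-alikes from the thing itself.
- look_for(query, camera): "xy" ([column, row] in pixels, amid what is visible of it).
The state is a dict: "t": time; "joints": joint angles; "qvel": joint speeds; "tau": joint torques, N m; "eef_pos": TCP position; "tcp_rot": TCP orientation; "ft_force": force on the tool from outside, world axes, zero at the start; "moment": the same for the moment, N m; "opening": opening from 0.0 (shut) to 1.0 (fully open); "grip_force": force on a finger pad.
Only numpy, scipy, OpenCV 4.12 (cv2) and the standard library are available. Lean on these libraries where they do the work, as an engineer would, in place of code of your own. Each camera call takes 0.05 s, during which the arm holds its last target. There are 200 camera calls.

## Task

The microscope rocks because one of its four ball feet hangs over a steel plate that has sunk. Slide the flat shim under that foot onto the plate, let go of it, then slide the wedge in on top of it, thin end first and from the same open side, just until it is snug and all four feet carry weight, and let go. Work gently, by feel: do not force the wedge, jack the microscope up off its other feet, shove it along, or disturb the other things on the bench.

Things in the scene. Friction and masses are not known exactly. Their poses are not given: they have to be found in the camera images.
- microscope: bench microscope, about 3 kg, white cross base with four steel ball feet (radius 12 mm) at x, y = +-85 mm of its frame. Origin midway between them, level with their undersides, 22 mm above the bench; z up. Arms of the cross: 32 mm wide, from 28 to 44 mm above the origin; hub radius 48 mm; column and head stand over the hub and the (+x,-y) arm, up to about 290 mm. Three feet stand on pads; (-x,+y) hangs.
- loose_foot (a point): lowest point of the hanging ball foot, at (-85, 85, 0) mm of the microscope's frame, axes alike; about 5 N on it rocks the microscope. Shims go in from the open +y side, along -y. Under it a fixed steel plate (60 mm in x; from y = -45 to +105 mm of this point) lies 12.5 to 18.5 mm lower (not measured: find by feel), leaving 4.5 to 10.5 mm over the flat shim.
- pad_a: round black rubber pad, radius 21 mm, 22 mm high, fixed, under the microscope's (+,+) foot; origin at the centre of its underside
- pad_b: the same kind of pad under the (-,-) foot
- pad_c: the same kind of pad under the (+,-) foot
- flat_shim: flat aluminium shim, 130 mm long (x), 36 mm wide (y), 8 mm thick, 0.1 kg, lying flat; origin at the centre of its underside
- wedge: black plastic wedge, 0.06 kg, 28 mm wide (y) and 125 mm long, with a grip block on its thick end. Origin on its flat underside below the middle of the grip block; +x points to the thin end. Block: x -15 to 15 mm, 18 mm wide, top 34 mm above the underside. The slope falls from 12.5 mm thick at x = 15 mm to 3 mm at the tip, x = 110 mm (1 in 10).
- flask: green conical flask, 110 mm tall, 80 mm across; origin at the centre of its underside
- tomato: tomato, 76 mm across, 58 mm tall; origin at the centre of its underside
- dish: closed round culture dish, 90 mm across, 18 mm tall, lying flat; origin at the centre of its underside
- herb: potted herb, pot 92 mm across, about 210 mm tall; origin at the centre of its underside
There are look-alikes about, which are no part of the job. Of the things shaped like the flat_shim, the aluminium one is meant.

How it is judged:
By the outcome, as a careful person would: the job done as asked, in the order asked, and still so for the second after the job is handed in, with the robot touching nothing.
It also fails if it takes over 61 s, if anything falls off the work surface, if the arm or the gripper's body presses on something with over 40 N, if the wrist force passes 120 N, or if a joint passes its speed limit or range.

## Working session

There is one attempt and no reset: what is moved stays moved. The work goes in short steps, Python scripts to look and compute and a tool call to move; the robot and the scene stay as the last step left them, time stands still between calls to the robot, and variables do not carry over. Pictures are saved under pics/ and viewed, at most 10 in all, crops included, and the job is handed in when it is done.

Besides the shell and the picture viewer there is one more tool, called after ">>>" by a JSON object that holds its "api" and its "payload", one argument or row to a line. jog_arm: Moves the arm, as the interface text tells. Its arguments: {"type":"object","properties":{"targets":{"type":"array","items":{"type":"object","properties":{"turn":{"type":"array","items":{"type":"number"}},"slide":{"type":"array","items":{"type":"number"}},"claw":{"type":"number"}}}}},"required":["targets"]}

```bash
mkdir -p pics
cat > h.py <<'E'
from cell import *
import numpy as np, cv2
def ray(c,uv,z):
    K,R,t=map(np.array,(c["mtx"],c["R"],c["t"])); t=t.ravel()
    d=R.T@np.linalg.solve(K,[uv[0],uv[1],1]); o=-R.T@t
    return o+d*(z-o[2])/d[2]
def proj(c,X):
    K,R,t=map(np.array,(c["mtx"],c["R"],c["t"])); p=(R@np.atleast_2d(X).T).T+t.ravel(); p=p@K.T
    return p[:,:2]/p[:,2:]
E
python3 - <<'E'
from h import *
a=read_camera("top");b=read_camera("scene")
import pickle; pickle.dump((a,b),open("c.pkl","wb"))
cv2.imwrite("pics/top.png",cv2.resize(a["frame"],(800,600),interpolation=cv2.INTER_CUBIC))
cv2.imwrite("pics/scene.png",cv2.resize(b["frame"],(800,600),interpolation=cv2.INTER_CUBIC))
for cn,c in(("top",a),("scene",b)):
    R=np.array(c["R"]);print(cn,-R.T@np.array(c["t"]).ravel(),R.round(2).tolist())
    for q in["microscope","loose_foot","pad_a","flat_shim","wedge","flask","tomato","dish","herb"]:
        print(cn,q,[(np.round(r["xy"]).tolist(),round(r["conf"],2),ray(c,r["xy"],10).round()[:2].tolist()) for r in look_for(q,cn)])
print(state()["t"])
E
```

```text
top [418.27398006  20.73316135 952.32646252] [[-0.03, -1.0, 0.01], [-0.99, 0.03, -0.11], [0.11, -0.01, -0.99]]
top microscope [([318.0, 166.0], 0.7, [627.0, -88.0])]
top loose_foot [([318.0, 170.0], 0.6, [617.0, -89.0])]
top pad_a [([336.0, 229.0], 0.43, [469.0, -125.0])]
top flat_shim [([195.0, 188.0], 0.95, [580.0, 218.0]), ([243.0, 288.0], 0.83, [333.0, 103.0]), ([173.0, 123.0], 0.69, [745.0, 272.0]), ([317.0, 169.0], 0.61, [619.0, -84.0])]
top wedge [([160.0, 235.0], 0.69, [465.0, 303.0])]
top flask [([232.0, 120.0], 0.95, [750.0, 125.0])]
top tomato [([168.0, 310.0], 0.56, [286.0, 285.0]), ([321.0, 169.0], 0.18, [618.0, -94.0])]
top dish [([118.0, 162.0], 0.61, [650.0, 409.0])]
top herb [([460.0, 151.0], 0.72, [655.0, -447.0])]
scene [1279.77170902 -256.72945388  958.21447356] [[0.35, 0.94, -0.02], [0.7, -0.27, -0.65], [-0.62, 0.22, -0.76]]
scene microscope [([246.0, 206.0], 0.76, [464.0, -52.0])]
scene loose_foot [([249.0, 207.0], 0.81, [468.0, -47.0])]
scene pad_a [([230.0, 284.0], 0.63, [662.0, -152.0]), ([217.0, 219.0], 0.55, [479.0, -127.0]), ([307.0, 267.0], 0.49, [678.0, 16.0])]
scene flat_shim [([430.0, 260.0], 0.97, [757.0, 271.0]), ([373.0, 216.0], 0.87, [601.0, 213.0]), ([289.0, 155.0], 0.72, [338.0, 107.0])]
scene wedge [([384.0, 170.0], 0.96, [475.0, 309.0])]
scene flask [([370.0, 274.0], 0.77, [743.0, 133.0])]
scene tomato []
scene dish [([460.0, 212.0], 0.81, [663.0, 407.0])]
scene herb [([102.0, 286.0], 0.93, [569.0, -407.0])]
1.0
```

View pics/top.png

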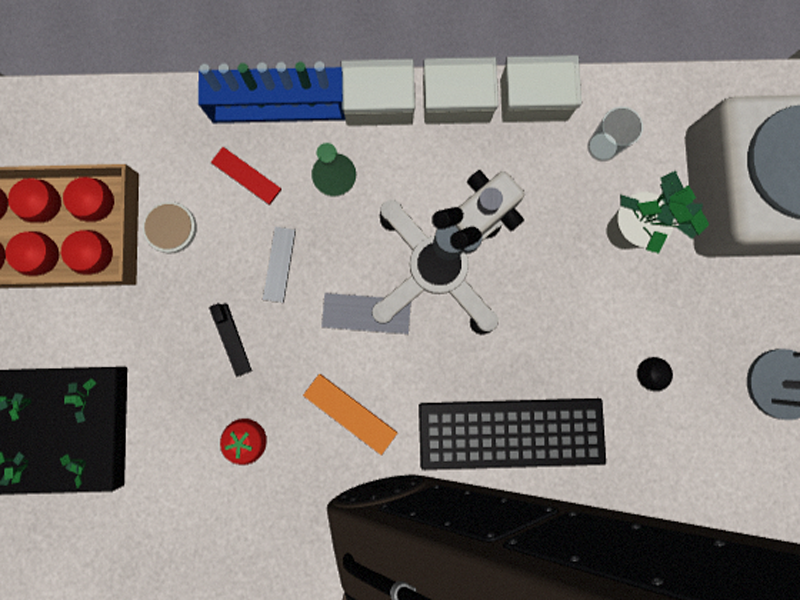

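View pics/scene.png

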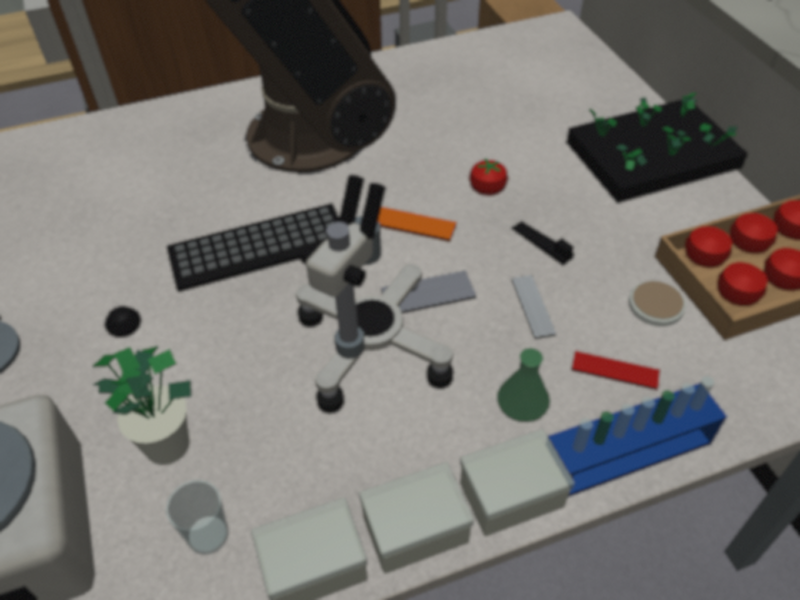

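Run:
```python
from h import *
import pickle
a,b=pickle.load(open("c.pkl","rb")); f=a["frame"]
crop=f[140:270,140:350]; cv2.imwrite("pics/crop.png",cv2.resize(crop,None,fx=3.8,fy=3.8,interpolation=cv2.INTER_CUBIC))
for n,p in(("shim",(195,188)),("wedge",(164,240)),("plate",(240,220)),("bench",(215,235))): print(n,f[p[1]-1:p[1]+2,p[0]-1:p[0]+2].reshape(-1,3).mean(0).round())
for z in(0,8): print("shim",ray(a,(195,188),z).round(1))
K=a["mtx"];print(np.round(K,1).tolist())
```

```text
shim [170. 167. 164.]
wedge [40. 39. 41.]
plate [132. 124. 122.]
bench [182. 187. 195.]
shim [580.7 220.7   0. ]
shim [579.3 219.    8. ]
[[385.1, 0.0, 279.6], [0.0, 385.1, 210.2], [0.0, 0.0, 1.0]]
```

View pics/crop.png

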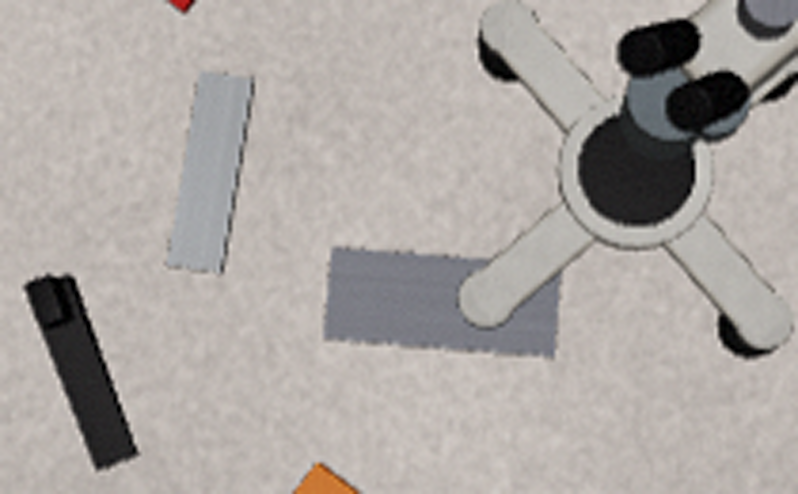

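Shim candidates (800-px top picture): red (245,175), orange (350,413), bare brushed grey metal (280,265). The grey one is aluminium, and the crop shows it at (210,172). The plate lies at (443,302) in the crop with the loose foot's arm end at (486,302), and the wedge at (80,375), its thin end down.

Run:
```python
from h import *
import pickle
from scipy.optimize import least_squares
a,b=pickle.load(open("c.pkl","rb"))
def N(u): return np.array(u)/3.8+140-.5+.5/3.8
def fit(n,loc,px,x0):
    loc=np.array(loc,float);px=N(px)
    def X(p):
        c,s=np.cos(p[2]),np.sin(p[2]);return np.c_[p[0]+c*loc[:,0]-s*loc[:,1],p[1]+s*loc[:,0]+c*loc[:,1],loc[:,2]]
    r=least_squares(lambda p:(proj(a,X(p))-px).ravel(),x0,x_scale=[1,1,.01])
    print(n,r.x[:2].round(1),np.degrees(r.x[2]).round(2),"res px",np.abs(r.fun).max().round(2));return r.x
# plate local: origin = loose foot, plate z ~6.5 top
p=fit("plate/foot",[(30,105,6.5),(-30,105,6.5),(-30,-45,6.5)],[(331,247),(325,340),(554,357)],[550,30,0])
# cross ends, top z=66; arm end extends unknown e -> ends at 85*sqrt2+16 from hub; use round-end centres
fit("scope",[(-85,85,66),(85,85,66),(-85,-85,66)],[(486,300),(507,27),(767,323)],[620,-60,0])
fit("shim",[(65,18,8),(65,-18,8),(-65,-18,8),(-65,18,8)],[(201,72),(254,77),(222,272),(167,266)],[580,218,0])
fit("wedge",[(110,-14,3),(110,14,3),(-15,9,34),(-15,-9,34)],[(97,468),(138,455),(68,275),(26,288)],[490,310,-2.8])
```

```text
plate/foot [495.2  39.3] -5.74 res px 0.42
scope [569.4 -53.5] -5.86 res px 0.4
shim [587.7 218.5] -9.54 res px 0.38
wedge [503.5 312.6] -162.4 res px 2.25
```

Run:
```python
from h import *
from scipy.spatial.transform import Rotation as Ro
s=state();print(s)
for k in("tcp_rot",):print(Ro.from_euler("xyz",s[k]).as_matrix().round(3).tolist() if np.size(s[k])==3 else s[k])
```

```text
{'t': 1.0, 'joints': array([-1.38459964e+00,  4.90909902e-01,  1.55887632e+00,  2.22555383e-05,
        1.09170365e+00, -1.05607234e-01]), 'qvel': array([ 6.22415588e-04,  2.58832332e-04, -9.64124257e-04,  9.41264266e-04,
       -3.35203057e-04,  1.10837002e-06]), 'tau': array([-2.79166663e-03, -6.12482643e+01, -2.58436882e+01,  6.91153784e-02,
        4.45238908e-02,  4.69013560e-05]), 'eef_pos': array([ 179.82821613, -598.60087119,  214.66295767]), 'tcp_rot': array([ 3.14148836e+00, -8.80597983e-06,  2.91793665e-01]), 'ft_force': array([-0.23858098,  0.43662538, -0.25732089]), 'moment': array([-0.0326077 , -0.04839716,  0.01038554]), 'grip_force': 0.0, 'opening': 1.000552462512289}
[[0.958, 0.288, 0.0], [0.288, -0.958, -0.0], [0.0, 0.0, -1.0]]
```

>>> {"api": "jog_arm", "payload": {
  "targets": [
    {"turn": [0,0,10],"slide": [40,45,0],"claw": 100},
    {"turn": [0,0,10],"slide": [40,45,0],"claw": 100},
    {"turn": [0,0,10],"slide": [40,45,0],"claw": 100}
  ]
}}

```text
t: 1.38
eef_pos: [300.7, -462.2, 214.7]
tcp_rot: [3.141, 0.0, 0.821]
ft_force: [0.6, -1.1, -0.2]
opening: 0.999
grip_force: 0.0
```

Run:
```python
from h import *
s=state();print(s["t"],s["eef_pos"],s["tcp_rot"],s["joints"],s["ft_force"])
```

```text
1.375 [ 300.73307932 -462.20607692  214.72303167] [3.14126392e+00 4.92904759e-05 8.20622194e-01] [-1.11379528e+00  3.86391586e-01  1.74076706e+00  8.34497390e-05
  1.01410924e+00 -3.63665237e-01] [ 0.59543215 -1.11983464 -0.18983739]
```

>>> {"api": "jog_arm", "payload": {
  "targets": [
    {"turn": [0,0,-5],"slide": [20,42,0],"claw": 100},
    {"turn": [0,0,-5],"slide": [20,42,0],"claw": 100},
    {"turn": [0,0,-5],"slide": [20,42,0],"claw": 100},
    {"turn": [0,0,-5],"slide": [20,42,0],"claw": 100},
    {"turn": [0,0,-5],"slide": [20,42,0],"claw": 100}
  ]
}}

```text
t: 2.0
eef_pos: [400.3, -252.3, 214.8]
tcp_rot: [3.141, -0.0, 0.376]
ft_force: [0.6, 0.2, -0.6]
opening: 0.997
grip_force: 0.0
```

>>> {"api": "jog_arm", "payload": {
  "targets": [
    {"turn": [0,0,-5],"slide": [4,50,0],"claw": 100},
    {"turn": [0,0,-5],"slide": [4,50,0],"claw": 100},
    {"turn": [0,0,-5],"slide": [4,50,0],"claw": 100},
    {"turn": [0,0,-5],"slide": [4,50,0],"claw": 100},
    {"turn": [0,0,-5],"slide": [4,50,0],"claw": 100}
  ]
}}

```text
t: 2.62
eef_pos: [419.9, -2.0, 214.9]
tcp_rot: [3.141, -0.001, -0.06]
ft_force: [0.8, 0.4, 0.6]
opening: 1.002
grip_force: 0.0
```

>>> {"api": "jog_arm", "payload": {
  "targets": [
    {"turn": [0,0,-3],"slide": [20,45,0],"claw": 100},
    {"turn": [0,0,-3],"slide": [20,45,0],"claw": 100},
    {"turn": [0,0,0],"slide": [35,40,0],"claw": 100},
    {"turn": [0,0,0],"slide": [45,40,0],"claw": 100},
    {"turn": [0,0,0],"slide": [0,0,0],"claw": 100}
  ]
}}

```text
t: 3.25
eef_pos: [541.6, 168.6, 213.9]
tcp_rot: [-3.141, -0.0, -0.16]
ft_force: [-0.4, -0.0, -0.3]
opening: 1.001
grip_force: 0.0
```

Run:
```python
from h import *
s=state();print(s["t"],s["eef_pos"],s["tcp_rot"],s["joints"],s["ft_force"])
c=read_camera("wrist");import pickle;pickle.dump(c,open("w1.pkl","wb"));cv2.imwrite("pics/w1.png",cv2.resize(c["frame"],(800,600)))
for q in("flat_shim","wedge"):print([(r["xy"],r["conf"],ray(c,r["xy"],6)) for r in look_for(q,"wrist")])
```

```text
3.25 [541.591556   168.60525274 213.9138902 ] [-3.14143568e+00 -2.50942870e-04 -1.59541365e-01] [1.85332330e-01 4.09516811e-01 1.70407469e+00 7.34669362e-05
 1.02771191e+00 1.91563204e+00] [-0.38141526 -0.01595186 -0.25112748]
[([162.8, 5.3], 0.75, array([716.03006363, 245.0939414 ,   6.        ])), ([213.6, 133.0], 0.65, array([595.90043575, 222.8149244 ,   6.        ]))]
[]
```

View pics/w1.png

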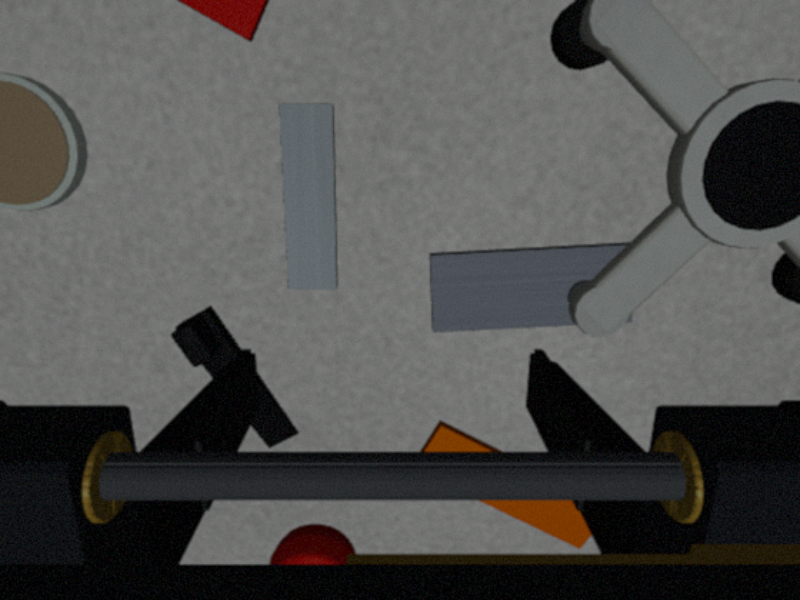

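The wrist picture shows the shim at (308,196), the plate with its outer corners at (430,254) and (432,332), and the wedge from block (205,335) to thin tip (286,440).

Run:
```python
from h import *
import pickle
c=pickle.load(open("w1.pkl","rb")); S=lambda u:(np.array(u)+.5)*.7-.5
for n,z,P in(("shim",8,[(279,103),(333,103),(336,290),(288,290)]),("plate",6.5,[(430,254),(432,332)]),("wtip",3,[(298,432),(274,447)]),("arm66",66,[(598,305)])):
    W=[ray(c,S(p),z)[:2] for p in P]; print(n,np.round(W,1).tolist(),"mean",np.mean(W,0).round(1))
    for i in range(len(W)-1): d=W[i+1]-W[i];print("  len",np.hypot(*d).round(1),"ang",np.degrees(np.arctan2(d[1],d[0])).round(1))
f=c["frame"];g=cv2.resize(f[205:320,105:225],None,fx=5,fy=5,interpolation=cv2.INTER_CUBIC);g=np.clip(g.astype(float)*2.2,0,255).astype(np.uint8)
for y in (-163,):
  for loc in [[(-15,9,34),(15,9,34),(15,-9,34),(-15,-9,34)],[(110,14,3),(15,14,12.5),(15,-14,12.5),(110,-14,3)]]:
    L=np.array(loc,float);t=np.radians(y);X=np.c_[503.5+np.cos(t)*L[:,0]-np.sin(t)*L[:,1],312.6+np.sin(t)*L[:,0]+np.cos(t)*L[:,1],L[:,2]]
    cv2.polylines(g,[np.int32((proj(c,X)-[105,205]+.5)*5)],True,(0,255,255),1)
cv2.imwrite("pics/w1c.png",g)
```

```text
shim [[655.1, 228.1], [649.4, 192.4], [521.3, 215.0], [526.9, 250.0]] mean [588.1 221.4]
  len 36.1 ang -99.1
  len 130.1 ang 170.0
  len 35.5 ang 80.9
plate [[536.8, 142.6], [476.6, 149.4]] mean [506.7 146. ]
  len 60.6 ang 173.5
wtip [[406.5, 269.1], [396.0, 291.5]] mean [401.2 280.3]
  len 24.8 ang 115.2
arm66 [[500.9, 44.7]] mean [500.9  44.7]
```

View pics/w1c.png

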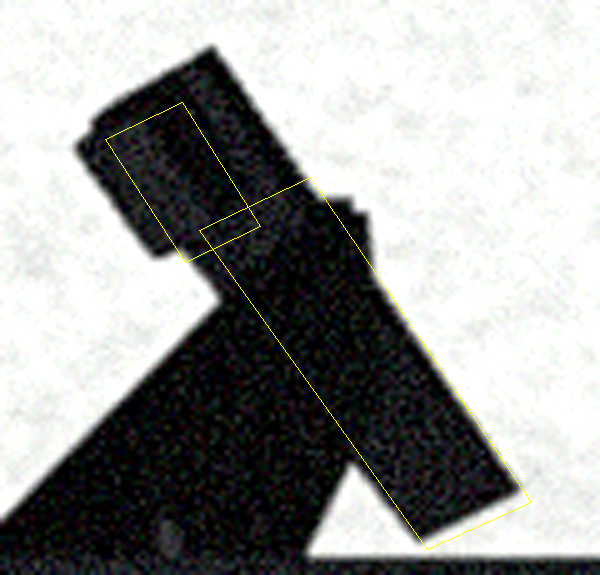

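>>> {"api": "jog_arm", "payload": {
  "targets": [
    {"turn": [0,0,-0.5],"slide": [40,20,-20],"claw": 100},
    {"turn": [0,0,0],"slide": [40,16,-45],"claw": 100},
    {"turn": [0,0,0],"slide": [15.5,7,-55],"claw": 90},
    {"turn": [0,0,0],"slide": [0,0,-55],"claw": 80},
    {"turn": [0,0,0],"slide": [0,0,-24],"claw": 75}
  ]
}}

```text
t: 4.03
eef_pos: [633.6, 207.9, 12.9]
tcp_rot: [3.14, 0.004, -0.172]
ft_force: [1.1, 0.0, 1.0]
opening: 0.775
grip_force: 0.0
```

>>> {"api": "jog_arm", "payload": {
  "targets": [
    {"turn": [0,0,0],"slide": [0,0,0],"claw": 70},
    {"turn": [0,0,0],"slide": [0,0,-7],"claw": 70},
    {"turn": [0,0,0],"slide": [0,0,-5.5],"claw": 70},
    {"turn": [0,0,0],"slide": [0,0,0],"claw": 70}
  ]
}}

```text
t: 4.53
eef_pos: [635.4, 209.3, 3.6]
tcp_rot: [-3.141, -0.0, -0.171]
ft_force: [0.0, 0.2, 0.1]
opening: 0.699
grip_force: 0.0
```

>>> {"api": "jog_arm", "payload": {
  "targets": [
    {"turn": [0,0,0],"slide": [0,1.5,0],"claw": 50},
    {"turn": [0,0,0],"slide": [0,0,0],"claw": 30},
    {"turn": [0,0,0],"slide": [0,0,0],"claw": 20},
    {"turn": [0,0,0],"slide": [0,0,0],"claw": 20},
    {"turn": [0,0,0],"slide": [0,0,0],"claw": 20}
  ]
}}

```text
t: 5.15
eef_pos: [635.4, 211.0, 3.3]
tcp_rot: [3.142, -0.0, -0.171]
ft_force: [-1.1, 0.3, 1.5]
opening: 0.374
grip_force: 29.9
```

>>> {"api": "jog_arm", "payload": {
  "targets": [
    {"turn": [0,0,0],"slide": [0,0,0],"claw": 20},
    {"turn": [0,0,0],"slide": [0,0,0],"claw": 20}
  ]
}}

```text
t: 5.4
eef_pos: [635.4, 211.0, 3.2]
tcp_rot: [-3.142, -0.0, -0.171]
ft_force: [-0.2, 0.8, 1.6]
opening: 0.373
grip_force: 29.9
```

>>> {"api": "jog_arm", "payload": {
  "targets": [
    {"turn": [0,0,0],"slide": [0,0,10],"claw": 20},
    {"turn": [0,0,0],"slide": [0,0,25],"claw": 20},
    {"turn": [0,0,0],"slide": [0,0,25],"claw": 20},
    {"turn": [0,0,9.4],"slide": [-12.5,-2.4,0],"claw": 20},
    {"turn": [0,0,9.4],"slide": [-12.5,-2.4,0],"claw": 20}
  ]
}}

```text
t: 6.02
eef_pos: [610.1, 206.0, 64.0]
tcp_rot: [3.142, -0.001, 0.163]
ft_force: [0.5, 0.4, -1.1]
opening: 0.374
grip_force: 29.9
```

>>> {"api": "jog_arm", "payload": {
  "targets": [
    {"turn": [0,0,9.4],"slide": [-12.5,-2.4,0],"claw": 20},
    {"turn": [0,0,9.4],"slide": [-12.5,-2.4,0],"claw": 20},
    {"turn": [0,0,9.4],"slide": [-12.5,-2.4,0],"claw": 20},
    {"turn": [0,0,9.4],"slide": [-12.5,-2.4,0],"claw": 20},
    {"turn": [0,0,9.4],"slide": [-12.5,-2.4,0],"claw": 20}
  ]
}}

```text
t: 6.65
eef_pos: [547.5, 194.0, 63.7]
tcp_rot: [3.141, -0.0, 0.983]
ft_force: [-0.1, -0.3, -1.5]
opening: 0.376
grip_force: 29.9
```

>>> {"api": "jog_arm", "payload": {
  "targets": [
    {"turn": [0,0,9.4],"slide": [-12.5,-2.4,0],"claw": 20},
    {"turn": [0,0,9.4],"slide": [-12.5,-2.4,0],"claw": 20},
    {"turn": [0,0,9.4],"slide": [-12.5,-2.4,0],"claw": 20},
    {"turn": [0,0,0],"slide": [0,0,0],"claw": 20},
    {"turn": [0,0,0],"slide": [0,0,0],"claw": 20}
  ]
}}

```text
t: 7.28
eef_pos: [511.0, 187.0, 63.5]
tcp_rot: [3.141, -0.0, 1.466]
ft_force: [0.0, -0.2, -2.3]
opening: 0.372
grip_force: 30.0
```

Run:
```python
from h import *
s=state();print(s["t"],s["eef_pos"],s["tcp_rot"],s["ft_force"],s["moment"],s["opening"])
c=read_camera("wrist");a=read_camera("top");import pickle;pickle.dump((c,a),open("w2.pkl","wb"))
w=cv2.resize(c["frame"],(400,300));cv2.imwrite("pics/w2.png",np.vstack([c["frame"][:300],a["frame"][130:300,:]]))
```

```text
7.275 [510.98296815 187.01503524  63.52035491] [ 3.14063979e+00 -2.91545463e-04  1.46624861e+00] [ 0.02076629 -0.15385293 -2.25878191] [ 0.00939586 -0.07896264 -0.03557336] 0.3718975727783339
```

View pics/w2.png

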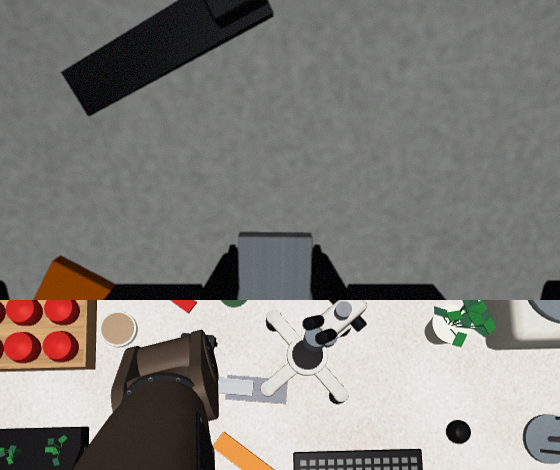

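The lower half (top camera) shows the shim's leading end at about (253,217) native, in line with the plate. The upper half (wrist camera) shows the wedge's tip corners at (62,73) and (90,115), with its base edge running to (272,13).

Run:
```python
from h import *
import pickle
c,a=pickle.load(open("w2.pkl","rb"))
print("pred",proj(a,[(499.2-18*.9945,75.1+18*.1045,68),(499.2+18*.9945,75.1-18*.1045,68)]).round(1))
print("meas",ray(a,(253,208),68),ray(a,(252,225),68))
t=ray(c,(62,73),3),ray(c,(90,115),3);print(t,np.linalg.norm(t[1]-t[0]))
m=(t[0]+t[1])[:2]/2; e=(t[1]-t[0])[:2];ang=np.degrees(np.arctan2(e[1],e[0]));print("tip mid",m,"edge ang",ang)
q=ray(c,(272,13),0);q2=ray(c,(272,13),12.5);print(q,q2)
for r in(q,q2):
  d=(t[1]-r)[:2];print("long edge ang",np.degrees(np.arctan2(d[1],d[0])),np.hypot(*d))
g=cv2.cvtColor(a["frame"],cv2.COLOR_BGR2GRAY)
```

```text
pred [[251.5 224.3]
 [252.9 208.8]]
meas [518.95065697  72.86052183  68.        ] [479.69461115  75.90695059  68.        ]
(array([396.40746287, 295.29089431,   3.        ]), array([406.79006894, 270.17725577,   3.        ])) 27.175234113237064
tip mid [401.59876591 282.73407504] edge ang -67.53857529066393
[5.22142438e+02 3.14631196e+02 2.84217094e-14] [521.94570846 312.25559141  12.5       ]
long edge ang -158.92457535010567 123.62168886211616
long edge ang -159.92749239906178 122.6026412607764
```

>>> {"api": "jog_arm", "payload": {
  "targets": [
    {"turn": [0,0,0.2],"slide": [-0.5,0,-20],"claw": 20},
    {"turn": [0,0,0],"slide": [0,0,-20],"claw": 20},
    {"turn": [0,0,0],"slide": [0,0,-9.3],"claw": 20},
    {"turn": [0,0,0],"slide": [0,0,0],"claw": 20},
    {"turn": [0,0,0],"slide": [0,0,0],"claw": 20}
  ]
}}

```text
t: 8.0
eef_pos: [510.2, 187.0, 14.4]
tcp_rot: [3.141, -0.0, 1.473]
ft_force: [0.4, -0.4, -1.2]
opening: 0.373
grip_force: 30.0
```

>>> {"api": "jog_arm", "payload": {
  "targets": [
    {"turn": [0,0,0],"slide": [-0.5,-5,0],"claw": 20},
    {"turn": [0,0,0],"slide": [-0.5,-5,0],"claw": 20},
    {"turn": [0,0,0],"slide": [-0.5,-5,0],"claw": 20},
    {"turn": [0,0,0],"slide": [-0.5,-5,0],"claw": 20}
  ]
}}

```text
t: 8.5
eef_pos: [507.8, 166.5, 13.9]
tcp_rot: [3.141, -0.0, 1.473]
ft_force: [0.1, 0.6, -0.2]
opening: 0.375
grip_force: 30.0
```

>>> {"api": "jog_arm", "payload": {
  "targets": [
    {"turn": [0,0,0],"slide": [-0.5,-5,0],"claw": 20},
    {"turn": [0,0,0],"slide": [-0.5,-5,0],"claw": 20},
    {"turn": [0,0,0],"slide": [-0.5,-5,0],"claw": 20},
    {"turn": [0,0,0],"slide": [0,0,0],"claw": 20}
  ]
}}

```text
t: 9.0
eef_pos: [506.3, 151.6, 13.9]
tcp_rot: [-3.142, 0.0, 1.473]
ft_force: [0.2, 0.1, -1.1]
opening: 0.377
grip_force: 30.0
```

Run:
```python
from h import *
s=state();print(s["t"],s["eef_pos"],s["tcp_rot"],s["ft_force"],s["moment"],s["opening"])
```

```text
9.0 [506.29770355 151.57249806  13.85637601] [-3.14157765e+00  4.52200109e-05  1.47290973e+00] [ 0.2469648   0.1324657  -1.10461568] [ 0.02427539 -0.09923387 -0.0289897 ] 0.37732304214411844
```

Shim front is past the foot without contact; go on to the end point.

>>> {"api": "jog_arm", "payload": {
  "targets": [
    {"turn": [0,0,0],"slide": [-0.5,-5,0],"claw": 20},
    {"turn": [0,0,0],"slide": [-0.5,-5,0],"claw": 20},
    {"turn": [0,0,0],"slide": [-0.5,-5,0],"claw": 20},
    {"turn": [0,0,0],"slide": [-0.5,-5,0],"claw": 20},
    {"turn": [0,0,0],"slide": [-0.5,-5,0],"claw": 20}
  ]
}}

```text
t: 9.62
eef_pos: [503.8, 126.5, 13.9]
tcp_rot: [3.141, 0.0, 1.473]
ft_force: [-0.3, 0.2, -0.9]
opening: 0.376
grip_force: 30.0
```

>>> {"api": "jog_arm", "payload": {
  "targets": [
    {"turn": [0,0,0],"slide": [-0.3,-3.5,0],"claw": 20},
    {"turn": [0,0,0],"slide": [0,0,-1],"claw": 20},
    {"turn": [0,0,0],"slide": [0,0,-1],"claw": 20},
    {"turn": [0,0,0],"slide": [0,0,0],"claw": 20}
  ]
}}

```text
t: 10.12
eef_pos: [503.5, 123.5, 11.8]
tcp_rot: [-3.142, 0.0, 1.474]
ft_force: [0.4, -0.4, -0.8]
opening: 0.372
grip_force: 30.0
```

>>> {"api": "jog_arm", "payload": {
  "targets": [
    {"turn": [0,0,0],"slide": [0,0,-0.5],"claw": 20},
    {"turn": [0,0,0],"slide": [0,0,-0.5],"claw": 20},
    {"turn": [0,0,0],"slide": [0,0,0],"claw": 20}
  ]
}}

```text
t: 10.5
eef_pos: [503.5, 123.5, 11.6]
tcp_rot: [3.141, -0.0, 1.474]
ft_force: [-2.7, -0.5, 10.9]
opening: 0.37
grip_force: 30.0
```

>>> {"api": "jog_arm", "payload": {
  "targets": [
    {"turn": [0,0,0],"slide": [0,0,0.6],"claw": 20},
    {"turn": [0,0,0],"slide": [0,0,0],"claw": 45},
    {"turn": [0,0,0],"slide": [0,0,0],"claw": 55},
    {"turn": [0,0,0],"slide": [0,0,0],"claw": 55}
  ]
}}

```text
t: 11.0
eef_pos: [503.5, 123.4, 11.4]
tcp_rot: [-3.142, 0.0, 1.473]
ft_force: [-1.0, -0.8, -0.0]
opening: 0.541
grip_force: 0.0
```

>>> {"api": "jog_arm", "payload": {
  "targets": [
    {"turn": [0,0,0],"slide": [0,0,10],"claw": 60},
    {"turn": [0,0,0],"slide": [0,6,25],"claw": 60},
    {"turn": [0,0,0],"slide": [0,30,30],"claw": 60},
    {"turn": [0,0,0],"slide": [0,40,30],"claw": 60},
    {"turn": [0,0,0],"slide": [0,0,0],"claw": 60}
  ]
}}

```text
t: 11.62
eef_pos: [504.3, 201.5, 109.0]
tcp_rot: [3.137, -0.002, 1.476]
ft_force: [-1.0, -0.9, -0.4]
opening: 0.599
grip_force: 0.0
```

Run:
```python
from h import *
s=state();print(s["t"],s["eef_pos"],s["tcp_rot"],s["ft_force"],s["joints"][5],s["opening"])
c=read_camera("wrist");a=read_camera("top");b=read_camera("scene");import pickle;pickle.dump((c,a,b),open("w3.pkl","wb"))
u=cv2.resize(c["frame"],(560,420));v=cv2.resize(a["frame"][180:240,200:340],(560,240),interpolation=cv2.INTER_CUBIC)
cv2.imwrite("pics/w3.png",np.vstack([u[:355],v]))
```

```text
11.625 [504.26748712 201.46983472 108.96973134] [ 3.13712067e+00 -1.72625229e-03  1.47609573e+00] [-0.96171099 -0.90741224 -0.3539198 ] 0.353033304477201 0.5992969632763415
```

View pics/w3.png

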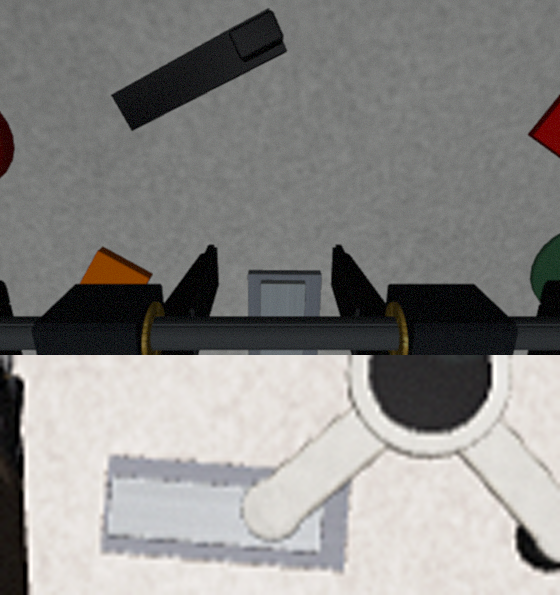

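The lower half shows the shim lying squarely on the plate, under the foot and released. The wrist half shows the wedge, tip corners (112,95) and (133,130), base rear corner (286,47).

Run:
```python
from h import *
import pickle
from scipy.optimize import least_squares
c,a,b=pickle.load(open("w3.pkl","rb"))
def X(p,L):
    L=np.array(L,float);k,s=np.cos(p[2]),np.sin(p[2]);return np.c_[p[0]+k*L[:,0]-s*L[:,1],p[1]+s*L[:,0]+k*L[:,1],L[:,2]]
g=c["frame"][:140,100:300].copy()
L=[(110,-14,3),(110,14,3),(-15,14,0)];px=np.array([(112,95),(133,130),(286,47)],float)
r=least_squares(lambda p:(proj(c,X(p,L))-px).ravel(),[504,318,-2.78],x_scale=[1,1,.01]);p=r.x
print(p[:2],np.degrees(p[2]),np.abs(r.fun).max())
for LL in([(110,14,3),(15,14,12.5),(-15,14,12.5),(-15,-14,12.5),(15,-14,12.5),(110,-14,3)],[(-15,9,34),(15,9,34),(15,-9,34),(-15,-9,34)]):print(proj(c,X(p,LL)).round().tolist())
```

```text
[503.85938841 323.31596018] -158.40205723177695 0.43022337736671545
[[133.0, 130.0], [247.0, 67.0], [287.0, 45.0], [267.0, 3.0], [227.0, 26.0], [112.0, 95.0]]
[[284.0, 32.0], [241.0, 56.0], [227.0, 28.0], [271.0, 2.0]]
```

>>> {"api": "jog_arm", "payload": {
  "targets": [
    {"turn": [0,0,-10.5],"slide": [0,20,0],"claw": 60},
    {"turn": [0,0,-10.5],"slide": [0,20,0],"claw": 60},
    {"turn": [0,0,-10.5],"slide": [0,20,0],"claw": 60},
    {"turn": [0,0,-10.5],"slide": [0,20,0],"claw": 60},
    {"turn": [0,0,-10.5],"slide": [0,20,0],"claw": 60}
  ]
}}

```text
t: 12.4
eef_pos: [503.4, 298.7, 105.3]
tcp_rot: [-3.141, 0.002, 0.55]
ft_force: [-0.2, -0.3, -0.7]
opening: 0.602
grip_force: 0.0
```

>>> {"api": "jog_arm", "payload": {
  "targets": [
    {"turn": [0,0,-10.5],"slide": [0,18,-10],"claw": 60},
    {"turn": [0,0,0],"slide": [0,0,-10],"claw": 60},
    {"turn": [0,0,0],"slide": [0,0,0],"claw": 60},
    {"turn": [0,0,0],"slide": [0,0,0],"claw": 60}
  ]
}}

```text
t: 12.9
eef_pos: [503.7, 316.5, 86.4]
tcp_rot: [3.141, 0.0, 0.375]
ft_force: [0.3, 0.3, 0.6]
opening: 0.6
grip_force: 0.0
```

Run:
```python
from h import *
s=state();print(s["t"],s["eef_pos"],s["tcp_rot"],s["ft_force"],s["joints"][5],s["opening"])
c=read_camera("wrist");a=read_camera("top");import pickle;pickle.dump((c,a),open("w4.pkl","wb"))
g=np.clip(c["frame"].astype(float)*2,0,255).astype(np.uint8);p=np.int32(proj(c,[s["eef_pos"],[*s["eef_pos"][:2],34]]))
for q in p: cv2.circle(g,tuple(map(int,q)),3,(0,0,255),1)
print(p);cv2.imwrite("pics/w4.png",g)
```

```text
12.9 [503.68298489 316.50083091  86.38743797] [3.14137958e+00 4.95442523e-04 3.75362177e-01] [0.31454296 0.26820072 0.56131081] 1.6457041418886862 0.6000669263991661
[[277 265]
 [276 229]]
```

View pics/w4.png

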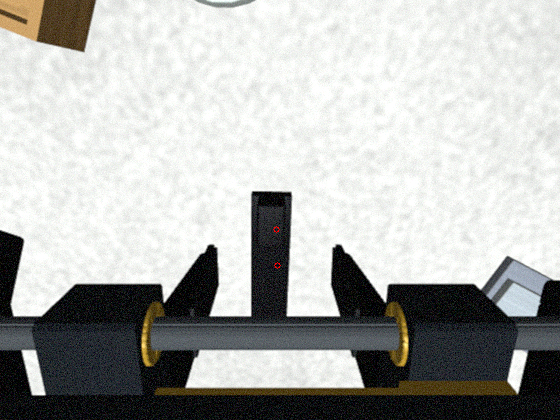

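The wedge lies aligned between the fingers; its block top is centred at about (271,225), the TCP's projection at block height at (276,229).

Run:
```python
from h import *
import pickle
c,a=pickle.load(open("w4.pkl","rb"))
f=c["frame"].astype(int).sum(2)
print(f[190:320:3,271].tolist()); print(f[225,245:300].tolist())
for p,z in(((271,225),34),((271.5,192),0),((271,205),34),((271,246),34)):print(p,ray(c,p,z).round(1))
```

```text
[350, 36, 0, 0, 12, 30, 71, 76, 84, 88, 71, 65, 88, 56, 50, 46, 31, 54, 75, 15, 44, 81, 49, 0, 49, 18, 35, 8, 23, 39, 21, 17, 36, 70, 0, 49, 40, 8, 28, 30, 0, 55, 29, 44]
[365, 365, 369, 379, 373, 346, 173, 58, 59, 51, 30, 70, 12, 66, 50, 65, 54, 70, 75, 64, 100, 86, 44, 74, 65, 74, 62, 64, 38, 57, 47, 61, 38, 81, 85, 70, 70, 57, 30, 53, 28, 56, 9, 56, 73, 144, 321, 370, 370, 373, 382, 372, 370, 379, 385]
(271, 225) [505.  320.8  34. ]
(271.5, 192) [517.  325.4   0. ]
(271, 205) [517.3 325.7  34. ]
(271, 246) [491.5 315.6  34. ]
```

>>> {"api": "jog_arm", "payload": {
  "targets": [
    {"turn": [0,0,-0.3],"slide": [0,3.3,-20],"claw": 60},
    {"turn": [0,0,0],"slide": [0,0,-25],"claw": 55},
    {"turn": [0,0,0],"slide": [0,0,-20],"claw": 50},
    {"turn": [0,0,0],"slide": [0,0,-6.4],"claw": 45},
    {"turn": [0,0,0],"slide": [0,0,0],"claw": 40}
  ]
}}

```text
t: 13.62
eef_pos: [503.7, 320.6, 15.3]
tcp_rot: [3.141, -0.0, 0.369]
ft_force: [0.7, 0.4, -0.2]
opening: 0.416
grip_force: 0.0
```

>>> {"api": "jog_arm", "payload": {
  "targets": [
    {"turn": [0,0,0],"slide": [0,0,0],"claw": 30},
    {"turn": [0,0,0],"slide": [0,0,0],"claw": 20},
    {"turn": [0,0,0],"slide": [0,0,0],"claw": 8},
    {"turn": [0,0,0],"slide": [0,0,0],"claw": 8},
    {"turn": [0,0,0],"slide": [0,0,0],"claw": 8}
  ]
}}

```text
t: 14.25
eef_pos: [503.8, 320.8, 15.6]
tcp_rot: [3.142, -0.001, 0.369]
ft_force: [0.0, -0.4, 6.6]
opening: 0.186
grip_force: 30.0
```

>>> {"api": "jog_arm", "payload": {
  "targets": [
    {"turn": [0,0,0],"slide": [0,0,0],"claw": 8},
    {"turn": [0,0,0],"slide": [0,0,0],"claw": 8}
  ]
}}

```text
t: 14.5
eef_pos: [503.7, 320.8, 15.6]
tcp_rot: [3.142, -0.001, 0.369]
ft_force: [-0.2, 0.1, 5.8]
opening: 0.185
grip_force: 30.0
```

>>> {"api": "jog_arm", "payload": {
  "targets": [
    {"turn": [0,0,0],"slide": [0,0,10],"claw": 8},
    {"turn": [0,0,0],"slide": [0,0,30],"claw": 8},
    {"turn": [0,0,9],"slide": [0.8,-20,0],"claw": 8},
    {"turn": [0,0,9],"slide": [0.8,-20,0],"claw": 8},
    {"turn": [0,0,9],"slide": [0.8,-20,0],"claw": 8}
  ]
}}

```text
t: 15.12
eef_pos: [505.9, 260.2, 55.6]
tcp_rot: [3.141, -0.0, 0.845]
ft_force: [0.5, -0.7, -1.2]
opening: 0.187
grip_force: 30.0
```

>>> {"api": "jog_arm", "payload": {
  "targets": [
    {"turn": [0,0,9],"slide": [0.8,-20,0],"claw": 8},
    {"turn": [0,0,9],"slide": [0.8,-20,0],"claw": 8},
    {"turn": [0,0,9],"slide": [0.8,-20,0],"claw": 8},
    {"turn": [0,0,9],"slide": [1,-18,0],"claw": 8},
    {"turn": [0,0,0],"slide": [0,0,0],"claw": 8}
  ]
}}

```text
t: 15.75
eef_pos: [509.5, 182.0, 55.5]
tcp_rot: [3.141, -0.0, 1.466]
ft_force: [0.4, 0.7, -0.3]
opening: 0.186
grip_force: 30.0
```

>>> {"api": "jog_arm", "payload": {
  "targets": [
    {"turn": [0,0,0],"slide": [0,0,0],"claw": 8},
    {"turn": [0,0,0],"slide": [0,0,0],"claw": 8}
  ]
}}

```text
t: 16.0
eef_pos: [509.3, 183.3, 55.2]
tcp_rot: [3.141, -0.0, 1.467]
ft_force: [0.4, 0.1, 0.4]
opening: 0.184
grip_force: 30.0
```

Run:
```python
from h import *
s=state();print(s["t"],s["eef_pos"],s["tcp_rot"],s["ft_force"],s["moment"],s["joints"][5],s["opening"])
c=read_camera("wrist");a=read_camera("top");b=read_camera("scene");import pickle;pickle.dump((c,a,b),open("w5.pkl","wb"))
v=cv2.resize(a["frame"][180:250,180:320],(560,280),interpolation=cv2.INTER_CUBIC)
w=cv2.resize(b["frame"][130:210,240:380],(560,320),interpolation=cv2.INTER_CUBIC)
cv2.imwrite("pics/w5.png",np.vstack([v,w]))
```

```text
16.0 [509.27886956 183.31954536  55.15718077] [ 3.14135556e+00 -9.03212641e-05  1.46692231e+00] [0.4043313  0.14714633 0.36230628] [ 0.00513109 -0.06247917 -0.02543524] 0.3273220910422108 0.18359013798798277
```

View pics/w5.png

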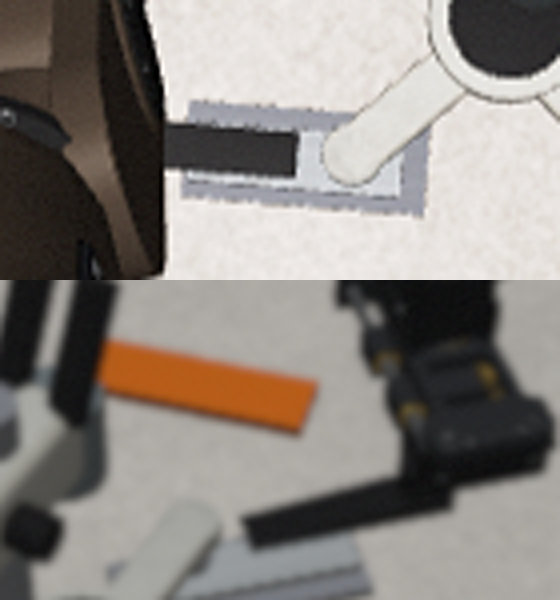

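>>> {"api": "jog_arm", "payload": {
  "targets": [
    {"turn": [0,0,0.1],"slide": [0.6,0,-12],"claw": 8},
    {"turn": [0,0,0],"slide": [0,0,-8],"claw": 8},
    {"turn": [0,0,0],"slide": [0,0,0],"claw": 8},
    {"turn": [0,0,0],"slide": [0,0,0],"claw": 8}
  ]
}}

```text
t: 16.65
eef_pos: [509.9, 182.7, 35.0]
tcp_rot: [-3.141, 0.0, 1.47]
ft_force: [-0.4, 0.2, -0.4]
opening: 0.189
grip_force: 30.0
```

>>> {"api": "jog_arm", "payload": {
  "targets": [
    {"turn": [0,0,0],"slide": [0,0,-1],"claw": 8},
    {"turn": [0,0,0],"slide": [0,0,0],"claw": 8}
  ]
}}

```text
t: 16.9
eef_pos: [510.0, 182.7, 34.2]
tcp_rot: [3.141, -0.0, 1.47]
ft_force: [-0.3, -0.8, -0.5]
opening: 0.185
grip_force: 30.0
```

>>> {"api": "jog_arm", "payload": {
  "targets": [
    {"turn": [0,0,0],"slide": [0,0,-0.7],"claw": 8},
    {"turn": [0,0,0],"slide": [0,0,0],"claw": 8}
  ]
}}

```text
t: 17.15
eef_pos: [509.9, 182.7, 33.4]
tcp_rot: [3.141, 0.0, 1.47]
ft_force: [-0.3, 0.4, -0.8]
opening: 0.185
grip_force: 30.0
```

>>> {"api": "jog_arm", "payload": {
  "targets": [
    {"turn": [0,0,0],"slide": [0,0,-0.5],"claw": 8},
    {"turn": [0,0,0],"slide": [0,0,0],"claw": 8}
  ]
}}

```text
t: 17.4
eef_pos: [509.9, 182.7, 32.8]
tcp_rot: [3.142, 0.0, 1.47]
ft_force: [0.8, -0.7, -0.2]
opening: 0.182
grip_force: 30.0
```

>>> {"api": "jog_arm", "payload": {
  "targets": [
    {"turn": [0,0,0],"slide": [0,0,-0.4],"claw": 8},
    {"turn": [0,0,0],"slide": [0,0,0],"claw": 8}
  ]
}}

```text
t: 17.65
eef_pos: [509.9, 182.7, 32.4]
tcp_rot: [3.142, 0.0, 1.47]
ft_force: [0.7, -0.6, -1.1]
opening: 0.186
grip_force: 30.0
```

>>> {"api": "jog_arm", "payload": {
  "targets": [
    {"turn": [0,0,0],"slide": [0,0,-0.4],"claw": 8},
    {"turn": [0,0,0],"slide": [0,0,0],"claw": 8}
  ]
}}

```text
t: 17.9
eef_pos: [509.9, 182.7, 32.0]
tcp_rot: [3.141, -0.0, 1.47]
ft_force: [0.4, -0.7, -1.6]
opening: 0.188
grip_force: 30.0
```

>>> {"api": "jog_arm", "payload": {
  "targets": [
    {"turn": [0,0,0],"slide": [0,0,-0.3],"claw": 8},
    {"turn": [0,0,0],"slide": [0,0,0],"claw": 8}
  ]
}}

```text
t: 18.15
eef_pos: [510.0, 182.7, 31.9]
tcp_rot: [3.141, -0.0, 1.47]
ft_force: [-0.1, 0.1, 2.8]
opening: 0.187
grip_force: 30.0
```

>>> {"api": "jog_arm", "payload": {
  "targets": [
    {"turn": [0,0,0],"slide": [-0.8,-8,0.3],"claw": 8},
    {"turn": [0,0,0],"slide": [-0.8,-8,0],"claw": 8},
    {"turn": [0,0,0],"slide": [-0.8,-8,0],"claw": 8},
    {"turn": [0,0,0],"slide": [-0.8,-8,0],"claw": 8},
    {"turn": [0,0,0],"slide": [0,0,0],"claw": 8}
  ]
}}

```text
t: 18.77
eef_pos: [506.7, 150.0, 32.0]
tcp_rot: [-3.141, 0.0, 1.469]
ft_force: [-1.1, 0.0, -0.6]
opening: 0.189
grip_force: 30.0
```

>>> {"api": "jog_arm", "payload": {
  "targets": [
    {"turn": [0,0,0],"slide": [-0.4,-4,0],"claw": 8},
    {"turn": [0,0,0],"slide": [-0.4,-4,0],"claw": 8},
    {"turn": [0,0,0],"slide": [0,0,0],"claw": 8}
  ]
}}

```text
t: 19.15
eef_pos: [505.9, 142.5, 32.0]
tcp_rot: [-3.142, 0.0, 1.47]
ft_force: [-0.5, 0.0, -1.3]
opening: 0.194
grip_force: 30.0
```

Run:
```python
from h import *
s=state();print(s["t"],s["eef_pos"],s["tcp_rot"],s["ft_force"],s["moment"])
```

```text
19.15 [505.86558568 142.5350566   32.04957653] [-3.14158908e+00  3.79825237e-05  1.46967918e+00] [-0.45312188  0.03866755 -1.29159438] [-0.01365563 -0.09489759 -0.04338969]
```

>>> {"api": "jog_arm", "payload": {
  "targets": [
    {"turn": [0,0,0],"slide": [-0.4,-4,0],"claw": 8},
    {"turn": [0,0,0],"slide": [0,0,0],"claw": 8}
  ]
}}

```text
t: 19.4
eef_pos: [505.5, 138.5, 32.0]
tcp_rot: [-3.142, 0.0, 1.47]
ft_force: [-0.0, -0.1, -0.7]
opening: 0.188
grip_force: 30.0
```

>>> {"api": "jog_arm", "payload": {
  "targets": [
    {"turn": [0,0,0],"slide": [-0.3,-3,0],"claw": 8},
    {"turn": [0,0,0],"slide": [0,0,0],"claw": 8}
  ]
}}

```text
t: 19.65
eef_pos: [505.2, 135.6, 32.1]
tcp_rot: [3.142, 0.0, 1.47]
ft_force: [-0.5, 0.4, -0.3]
opening: 0.188
grip_force: 30.0
```

>>> {"api": "jog_arm", "payload": {
  "targets": [
    {"turn": [0,0,0],"slide": [-0.2,-2,0],"claw": 8},
    {"turn": [0,0,0],"slide": [0,0,0],"claw": 8}
  ]
}}

```text
t: 19.9
eef_pos: [505.0, 133.6, 32.1]
tcp_rot: [3.142, 0.0, 1.47]
ft_force: [0.5, 0.7, -0.9]
opening: 0.188
grip_force: 30.0
```

>>> {"api": "jog_arm", "payload": {
  "targets": [
    {"turn": [0,0,0],"slide": [-0.2,-2,0],"claw": 8},
    {"turn": [0,0,0],"slide": [0,0,0],"claw": 8}
  ]
}}

```text
t: 20.15
eef_pos: [504.8, 131.6, 32.1]
tcp_rot: [3.142, 0.0, 1.47]
ft_force: [-0.4, 0.6, -0.8]
opening: 0.183
grip_force: 30.0
```

>>> {"api": "jog_arm", "payload": {
  "targets": [
    {"turn": [0,0,0],"slide": [0,0,-0.2],"claw": 8},
    {"turn": [0,0,0],"slide": [0,0,0],"claw": 30},
    {"turn": [0,0,0],"slide": [0,0,0],"claw": 40},
    {"turn": [0,0,0],"slide": [0,0,0],"claw": 40}
  ]
}}

```text
t: 20.65
eef_pos: [504.8, 131.7, 31.8]
tcp_rot: [3.142, 0.0, 1.47]
ft_force: [-1.4, 0.1, -1.0]
opening: 0.386
grip_force: 0.0
```

>>> {"api": "jog_arm", "payload": {
  "targets": [
    {"turn": [0,0,0],"slide": [0,0,10],"claw": 40},
    {"turn": [0,0,0],"slide": [0,0,15],"claw": 40},
    {"turn": [0,0,0],"slide": [2,20,5],"claw": 10},
    {"turn": [0,0,0],"slide": [1.5,15,0],"claw": 0},
    {"turn": [0,0,0],"slide": [0,0,-10],"claw": 0}
  ]
}}

```text
t: 21.28
eef_pos: [508.5, 168.2, 51.8]
tcp_rot: [3.14, -0.0, 1.472]
ft_force: [1.0, -0.1, -0.2]
opening: 0.141
grip_force: 0.0
```

>>> {"api": "jog_arm", "payload": {
  "targets": [
    {"turn": [0,0,0],"slide": [0,0,-15],"claw": 0},
    {"turn": [0,0,0],"slide": [0,0,-15],"claw": 0},
    {"turn": [0,0,0],"slide": [0,0,0],"claw": 0},
    {"turn": [0,0,0],"slide": [0,0,0],"claw": 0}
  ]
}}

```text
t: 21.78
eef_pos: [508.4, 166.5, 21.7]
tcp_rot: [-3.141, 0.0, 1.47]
ft_force: [0.2, -0.1, 0.1]
opening: 0.002
grip_force: 0.0
```

Run:
```python
from h import *
F=[];
s=state();print(s["t"],s["eef_pos"],s["tcp_rot"],s["ft_force"],s["moment"],s["opening"])
b=read_camera("scene");c=read_camera("wrist");import pickle;pickle.dump((b,c),open("w6.pkl","wb"))
print(state()["ft_force"])
w=cv2.resize(b["frame"][130:230,200:340],(560,400),interpolation=cv2.INTER_CUBIC)
cv2.imwrite("pics/w6.png",w)
```

```text
21.775 [508.36767469 166.48723859  21.68945257] [-3.14127687e+00  1.53536081e-04  1.46956563e+00] [ 0.1736812  -0.14567898  0.0785179 ] [ 9.15612537e-03 -1.56131409e-01 -5.63848231e-05] 0.002348933394243581
[-0.56667154 -0.53663743 -0.13886785]
```

View pics/w6.png

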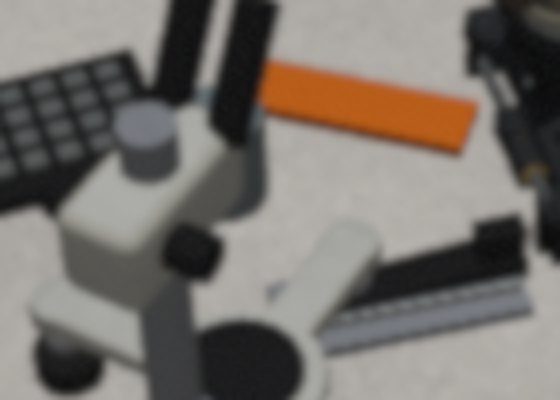

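>>> {"api": "jog_arm", "payload": {
  "targets": [
    {"turn": [0,0,0],"slide": [-0.4,-4,0],"claw": 0},
    {"turn": [0,0,0],"slide": [-0.3,-3,0],"claw": 0},
    {"turn": [0,0,0],"slide": [-0.1,-1,0],"claw": 0},
    {"turn": [0,0,0],"slide": [0,0,0],"claw": 0}
  ]
}}

```text
t: 22.38
eef_pos: [507.6, 158.6, 21.9]
tcp_rot: [3.141, -0.0, 1.47]
ft_force: [-0.3, -0.2, 0.9]
opening: 0.004
grip_force: 0.0
```

>>> {"api": "jog_arm", "payload": {
  "targets": [
    {"turn": [0,0,0],"slide": [-0.1,-1,0],"claw": 0},
    {"turn": [0,0,0],"slide": [-0.1,-1,0],"claw": 0},
    {"turn": [0,0,0],"slide": [0,0,0],"claw": 0}
  ]
}}

```text
t: 22.75
eef_pos: [507.4, 156.7, 21.9]
tcp_rot: [3.141, -0.0, 1.47]
ft_force: [-0.8, 1.1, 0.3]
opening: 0.006
grip_force: 0.1
```

>>> {"api": "jog_arm", "payload": {
  "targets": [
    {"turn": [0,0,0],"slide": [-0.1,-1,0],"claw": 0},
    {"turn": [0,0,0],"slide": [-0.1,-1,0],"claw": 0},
    {"turn": [0,0,0],"slide": [0,0,0],"claw": 0}
  ]
}}

```text
t: 23.12
eef_pos: [507.1, 154.7, 21.8]
tcp_rot: [3.141, 0.0, 1.47]
ft_force: [0.1, 1.6, -0.1]
opening: 0.006
grip_force: 0.8
```

>>> {"api": "jog_arm", "payload": {
  "targets": [
    {"turn": [0,0,0],"slide": [-0.1,-1,0],"claw": 0},
    {"turn": [0,0,0],"slide": [-0.1,-0.5,0],"claw": 0},
    {"turn": [0,0,0],"slide": [0,0,0],"claw": 0}
  ]
}}

```text
t: 23.5
eef_pos: [506.9, 153.2, 21.9]
tcp_rot: [3.141, -0.0, 1.47]
ft_force: [0.9, 3.7, 0.5]
opening: 0.002
grip_force: 1.8
```

```bash
cat > trk.py <<'E'
from h import *
import pickle
b0,_=pickle.load(open("w6.pkl","rb"))
F=[];
for i in range(3):
    b=read_camera("scene");s=state();F.append(np.r_[s["ft_force"],s["grip_force"]])
print(s["t"],s["eef_pos"].round(2),"F",np.mean(F,0).round(2),np.std(F,0).round(2))
g0,g1=[cv2.cvtColor(x["frame"],cv2.COLOR_BGR2GRAY).astype(np.float32) for x in(b0,b)]
def tr(n,r):
    y0,y1,x0,x1=r;T=g0[y0:y1,x0:x1];G=g1[y0-12:y1+12,x0-12:x1+12]
    m=cv2.matchTemplate(cv2.resize(G,None,fx=8,fy=8,interpolation=cv2.INTER_CUBIC),cv2.resize(T,None,fx=8,fy=8,interpolation=cv2.INTER_CUBIC),cv2.TM_CCOEFF_NORMED)
    _,v,_,p=cv2.minMaxLoc(m);print(n,"shift px",p[0]/8-12,p[1]/8-12,round(v,3))
tr("block",(182,202,316,333)); tr("scope head",(140,205,213,265)); tr("arm",(183,215,272,296));tr("shim end",(203,216,310,334))
pickle.dump((b,None),open("last.pkl","wb"))
print("px per mm along -y:",(proj(b,[(503,121,33)])-proj(b,[(504,131,33)]))/10)
E
python3 trk.py
```

```text
23.65 [506.92 153.23  21.86] F [0.32 2.91 0.16 1.79] [0.39 0.27 0.08 0.01]
block shift px -2.0 0.375 0.857
scope head shift px -0.125 0.125 0.999
arm shift px 0.0 0.0 1.0
shim end shift px 0.0 0.0 0.999
px per mm along -y: [[-0.40426867  0.08328208]]
```

```bash
cat > ecc.py <<'E'
from h import *
import pickle
a0,b0=pickle.load(open("c.pkl","rb"));_,_,b5=pickle.load(open("w5.pkl","rb"));b6,_=pickle.load(open("w6.pkl","rb"))
n=8;fr=[];fo=[];ft=[]
for i in range(n): fr.append(read_camera("scene")["frame"]);s=state();fo.append(np.r_[s["ft_force"],s["grip_force"]])
for i in range(n): ft.append(read_camera("top")["frame"])
print(s["t"],s["eef_pos"].round(2),np.mean(fo,0).round(2))
G=lambda f:cv2.cvtColor(np.clip(f,0,255).astype(np.uint8),cv2.COLOR_BGR2GRAY) if f.dtype!=np.float64 else f.mean(2).astype(np.float32)
now=np.mean(fr,0);nowt=np.mean(ft,0)
def ecc(n,A,B,r):
    y0,y1,x0,x1=r;W=np.eye(2,3,dtype=np.float32)
    try:
        c,W=cv2.findTransformECC(A.astype(float).mean(2).astype(np.float32)[y0:y1,x0:x1],B.astype(float).mean(2).astype(np.float32)[y0:y1,x0:x1],W,cv2.MOTION_TRANSLATION,(3,100,1e-6),None,3);print(n,W[:,2].round(3),round(c,4))
    except Exception as e:print(n,"fail")
H=(140,205,210,268)
for k,x in(("b0",b0),("b5",b5),("b6",b6)): ecc("head now vs "+k,x["frame"],now,H)
ecc("head b6 vs b0",b0["frame"],b6["frame"],H)
ecc("keyboard",b0["frame"],now,(140,205,115,235)); ecc("orange",b0["frame"],now,(140,172,262,325))
ecc("top head",a0["frame"],nowt,(115,175,300,370)); ecc("top hub",a0["frame"],nowt,(150,230,255,350));ecc("top keyboard",a0["frame"],nowt,(275,332,290,428))
pickle.dump((now,nowt),open("avg.pkl","wb"))
c=read_camera("scene")
X=np.array([620,-100,280.]);print("head px per mm toward (+x,-y):",proj(c,X+[.707,-.707,0])-proj(c,X))
E
python3 ecc.py
```

```text
24.05 [506.94 153.23  21.87] [0.41 3.54 0.54 1.86]
head now vs b0 [-0.09   0.068] 0.9987
head now vs b5 [-0.096  0.068] 0.9987
head now vs b6 [-0.075  0.088] 0.999
head b6 vs b0 [-0.011  0.008] 1.0
keyboard [-0.012  0.002] 0.9998
orange [-7.5  -1.24] 0.5412
top head [ 0.162 -0.099] 0.9958
top hub [ 0.14  -0.045] 0.9856
top keyboard [-0.004 -0.001] 0.9993
head px per mm toward (+x,-y): [[-0.25672825  0.36364535]]
```

>>> {"api": "jog_arm", "payload": {
  "targets": [
    {"turn": [0,0,0],"slide": [0.1,1.5,0],"claw": 0},
    {"turn": [0,0,0],"slide": [0.2,2.5,0],"claw": 0},
    {"turn": [0,0,0],"slide": [0,0,0],"claw": 0}
  ]
}}

```text
t: 24.88
eef_pos: [507.1, 157.2, 21.8]
tcp_rot: [-3.141, 0.0, 1.47]
ft_force: [-0.5, -0.4, 0.2]
opening: 0.002
grip_force: 0.0
```

```bash
cat >> ecc.py <<'E'
print("arms/top")
ecc("arm++",a0["frame"],nowt,(140,185,262,300));ecc("arm--",a0["frame"],nowt,(195,238,315,352));ecc("arm-+",a0["frame"],nowt,(195,230,258,290))
E
python3 ecc.py; python3 trk.py
```

```text
25.275 [507.21 157.18  21.86] [-0.04  0.19  0.02  0.  ]
head now vs b0 [-0.089  0.063] 0.9987
head now vs b5 [-0.094  0.093] 0.999
head now vs b6 [-0.082  0.085] 0.999
head b6 vs b0 [-0.011  0.008] 1.0
keyboard [-0.01   0.005] 0.9998
orange [-4.704 -0.757] 0.5531
top head [ 0.172 -0.105] 0.9958
top hub [ 0.14  -0.045] 0.9856
top keyboard [-0.004 -0.002] 0.9993
head px per mm toward (+x,-y): [[-0.25672825  0.36364535]]
arms/top
arm++ [0.047 0.025] 0.9981
arm-- [ 0.002 -0.006] 0.9966
arm-+ [ 0.28  -0.043] 0.7867
25.875 [507.25 157.24  21.87] F [0.08 0.   0.44 0.  ] [0.17 0.16 0.25 0.  ]
block shift px -2.25 0.5 0.935
scope head shift px -0.125 0.125 0.999
arm shift px 0.0 0.0 0.999
shim end shift px 0.0 0.0 0.999
px per mm along -y: [[-0.40426867  0.08328208]]
```

>>> {"api": "jog_arm", "payload": {
  "targets": [
    {"turn": [0,0,0],"slide": [0,15,0],"claw": 0},
    {"turn": [0,0,0],"slide": [0,25,15],"claw": 0},
    {"turn": [0,0,0],"slide": [0,20,40],"claw": 0},
    {"turn": [0,0,0],"slide": [0,0,40],"claw": 0},
    {"turn": [0,0,0],"slide": [0,0,0],"claw": 0}
  ]
}}

```text
t: 26.5
eef_pos: [508.1, 218.7, 119.5]
tcp_rot: [3.137, -0.002, 1.471]
ft_force: [0.3, 0.1, -0.1]
opening: 0.005
grip_force: 0.0
```

>>> {"api": "jog_arm", "payload": {
  "targets": [
    {"turn": [0,0,0],"slide": [0,0,0],"claw": 0},
    {"turn": [0,0,0],"slide": [0,0,0],"claw": 0},
    {"turn": [0,0,0],"slide": [0,0,0],"claw": 0},
    {"turn": [0,0,0],"slide": [0,0,0],"claw": 0}
  ]
}}

```text
t: 27.0
eef_pos: [507.1, 217.1, 116.4]
tcp_rot: [-3.141, 0.0, 1.47]
ft_force: [-0.4, 0.2, -0.6]
opening: 0.006
grip_force: 0.0
```

```bash
python3 ecc.py | grep -E "head now vs b0|top head|arm"; python3 trk.py; python3 -c "
from cell import *
print(job_done())"
```

```text
head now vs b0 [-0.094  0.064] 0.9987
top head [ 0.169 -0.109] 0.9962
arms/top
arm++ [0.04  0.013] 0.9985
arm-- [ 0.014 -0.017] 0.9974
arm-+ [ 0.282 -0.056] 0.7941
28.0 [507.2  217.19 116.86] F [-0.23 -0.36  0.49  0.  ] [0.24 0.2  0.7  0.  ]
block shift px -2.25 0.5 0.99
scope head shift px -0.125 0.125 0.999
arm shift px 0.0 0.0 0.999
shim end shift px 0.0 0.0 0.999
px per mm along -y: [[-0.40426867  0.08328208]]
the job is handed in; nothing more can be done
None
```

I handed the job in at 28 s: the flat shim is under the loose foot, the wedge is snug on top at about 3 N of push, and both are released with the arm clear. That all four feet carry weight is inferred from the wedge force and a head tilt of about 0.3 mm, not measured at each foot; no verdict came back.

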